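Post the carton through the sprung flap of the reject hopper

ROBOT

A 6-joint arm with a two-finger parallel gripper is mounted at the origin on a cart in front of the work surface, level with it; the furniture and walls round the work are solid. World frame = base frame: x ahead of the robot, y to its left, z up, the work surface at z = 0. Lengths are in m, angles in rad, forces in N, time in s.
With the tool pointing down it reaches from about 0.275 to 1 m from the base axis. Payload 8.4 kg.
Tool frame: the origin (TCP) lies at the centre of the arm's flange, where the gripper is bolted on; the fingertips stand 173 mm ahead of it and the grasp point (between the pads) lies 155 mm ahead of it; z points along the fingers, y is the line along which they close (so a half turn about z gives the same grasp; the last joint's range is limited). The gripper opens to 85 mm and grips with 20 to 120 N. Pads are 22 mm wide; open, the fingers measure 114 mm over their backs; the gripper's body (76 mm by 85 mm) begins 54 mm behind the grasp point. The pads swing forward as they close: fully open they stand 13 mm farther back than shut.
Start: joints at [-1.118, 0.353, 1.633, -0, 1.155, -0.002], TCP at [0.275, -0.561, 0.405] pointing down, gripper open.
Joint ranges: [-2.63, 2.63], [-0.92, 2.1], [0.06, 2.66], [-1.3, 4.44], [0, 2.69], [-3.02, 3.02]. Speed limits (rad/s): [2.22, 2.22, 2.79, 3.14, 3.14, 3.14].

INTERFACE

Orientations are given as a unit quaternion [w, x, y, z].
In Python, from rig import ctrl gives the robot as it stands. The module is installed in compiled form; this text tells all that it offers.
- The arm moves only by the tool send_rows, never from a script. Its argument "plan" is text: rows parted by semicolons, each of 7 numbers parted by spaces: the turn, a rotation vector about the world's x, y, z scaled (see below), then the shift along the world's x, y, z scaled (see below), then the opening, from -1 (shut) to 1 (fully open). In form: rx ry rz dx dy dz hand; .... A call has 1 to 10 rows; each row shifts and turns the commanded pose from where the row before left it; what a row does not reach is not made up. The controller multiplies each number of a shift by 5 cm and each number of a turn by 120 degrees. A row lasts 1/8 s, in which the tool goes at most 62.5 mm and 10.7 degrees, less where a joint would pass 70% of its speed; a pose out of reach is approached as far as the arm can. A call with a number of a shift or a turn outside -1 to 1 is refused whole. A call with a gripper value outside its range is refused whole. The fingers move at their own pace and stop on an object; "grip_force" is the grip in N (left out, the last holds). Time passes only in rows, so rows that do not move let the fingers close. It gives the time, the measured TCP pose, the force, the opening and the grip force at its end, in the units of the state.
- ctrl.sense(): the state, without advancing time (a new reading comes with each control period).
- ctrl.get_image(name): name is "side" or "top" or "wrist"; returns a dict with "pixels" (400x640x3 uint8, red, green, blue), "fovy" (degrees; the focal length in pixels is half the picture's height over the tangent of half this angle, whatever the lens; pixels are square), "cx", "cy" (the principal point, pixels), "camera_from_world" (4x4, takes a point from world to camera coordinates). Camera axes: x right, y down, z forward; pixel columns grow to the right and rows downward; lengths in m; the calibration is good to about 2 mm. A picture is of the moment at which its call begins. There is no depth.
- ctrl.close_job(): hands the job in; it is judged then, once.
The state is a dict: "clock": time; "q": joint angles; "qd": joint speeds; "joint_efforts": joint torques, N m; "position": TCP position; "orientation": TCP orientation; "wrist_force": force on the tool from outside, world axes, zero at the start; "torque": the same for the moment, N m; "opening": finger opening in m; "grasp_force": force on a finger pad.
Only numpy, scipy, OpenCV 4.12 (cv2) and the standard library are available. Lean on these libraries where they do the work, as an engineer would, in place of code of your own. Each camera call takes 0.05 s, during which the arm holds its last target. There are 200 camera calls.

TASK

Post the tomato carton that stands by itself on the table into the grey reject hopper: push it in through the sloping mouth, holding the sprung flap open with it, until it has dropped right inside and the flap has sprung shut behind it. Leave the tins and the other things on the table standing where they are.

Things in the scene. Friction and masses are not known exactly. Their poses are not given: they have to be found in the camera images.
- carton: Tomato carton to be posted, standing apart in front of the fixed rows of cartons: a stiff box 62 mm along its x (faces to grip; the printed skin bulges to 67), 98 along its y, 94 tall; 0.35 to 0.75 kg. Origin: centre of its underside.
- carton_mid (a point): The middle of the carton, 47 mm above its underside.
- hopper: Grey sheet-steel box bolted to the table: 200 mm deep (its x from -0.08 to +0.12), 134 wide (y), 222 high, with a carrying bow to 240; its foot flange stands out 13. Origin: on the table, mid width, 80 mm behind the front wall; front faces its own -x, z up. The upper front is a slope with a mouth collar. Inside: empty, 190 by 126 mm, floor 6 mm above the table.
- mouth (a point): Centre of the collar's opening in its rim plane, 197 mm above the table. The way in runs forwards and down, 40 degrees from vertical: axis (0.643, 0, -0.766) in the hopper's frame. Clear opening 74 mm across the slope, along (0.766, 0, 0.643), and 112 mm along the hopper's y; a 12 mm flared lip of sheet lies outside the rim. The closed flap is 30 mm in, square to the axis.
- sill (a point): Middle of the collar's lower inner edge at the rim, nearest the robot, 37 mm down the slope from mouth. A carton enters only tilted to within about 15 degrees of the axis, 98 mm side along the hopper's y. Fingers that grip it do not fit in beside it, closed fingers alone do.
- flap (a joint): Steel flap at the collar's inner end, rad: 0 shut, 1.5 fully open inwards. Hinged 8 mm above the collar's upper inner face, parallel to the hopper's y. A spring shuts it with 0.13 N m, 0.25 wide open. A carton pushed in squarely meets it near the hinge: 6 to 17 N along the axis, least when the carton slides along the lower face, falling as the flap opens; its weight alone is too little.
- tin_a: Food tin, 75 mm across, 110 mm tall. Origin: centre of its underside.
- tin_b: Food tin, 78 mm across, 112 mm tall. Origin: centre of its underside.
- tin_c: Food tin, 75 mm across, 110 mm tall. Origin: centre of its underside.
- tin_d: Food tin, 78 mm across, 112 mm tall. Origin: centre of its underside.
- tape: Roll of brown packing tape lying flat, 116 mm across, 48 mm high. Origin: centre of its underside.
- stapler: Desk stapler, 36 by 142 (its y) by 50 mm high. Origin: centre of its underside.
- calc: Pocket calculator lying flat, 114 (its x) by 68 by 15 mm. Origin: centre of its underside.
- flap_hinge (a point): Middle of the flap's hinge line. A carton let go with the flap under about 0.8 rad is pushed back until the flap is nearly shut; let go deeper it stays nipped in the collar. Pushed on from behind along the axis with closed fingers, it tips over the inner end of the sill and drops in when its rear end is about level with the rim (up to 20 mm deeper); the flap then springs shut.
Mind the look-alikes: they are no part of the job. What is shaped like the carton but purple is not meant.

How it is judged:
By the outcome, as a careful person would: the job done as asked, in the order asked, and still so for the second after the job is handed in, with the robot touching nothing.
It also fails if it takes over 48 s, if anything falls off the work surface, if the arm or the gripper's body presses on something with over 40 N, if the wrist force passes 120 N, or if a joint passes its speed limit or range.

## Working session

There is one attempt and no reset: what is moved stays moved. The work goes in short steps, Python scripts to look and compute and a tool call to move; the robot and the scene stay as the last step left them, time stands still between calls to the robot, and variables do not carry over. Pictures are saved under pics/ and viewed, at most 10 in all, crops included, and the job is handed in when it is done.

Besides the shell and the picture viewer there is one more tool, called as name(argument=value, ...) on one line, values as JSON. send_rows: Moves the arm, as the interface text tells. Its arguments: {"type":"object","properties":{"plan":{"type":"string"},"grip_force":{"type":"number"}},"required":["plan"]}

```bash
mkdir -p pics; ls; python3 - <<'E'
from rig import ctrl
import cv2, numpy as np
s=ctrl.sense(); print({k:np.round(v,3) for k,v in s.items()})
ims=[]
for n in ("side","top","wrist"):
    d=ctrl.get_image(n); cv2.imwrite(f"pics/{n}0.png",d["pixels"][:,:,::-1])
    print(n,d["fovy"],d["cx"],d["cy"]); print(np.round(d["camera_from_world"],3))
E
```

```text
pics
{'clock': np.float64(0.0), 'q': array([-1.118,  0.354,  1.634, -0.   ,  1.155, -0.002]), 'qd': array([-0.   , -0.   ,  0.001, -0.   ,  0.001,  0.   ]), 'joint_efforts': array([ 2.0000e-03, -6.0524e+01, -3.4208e+01,  0.0000e+00,  9.0000e-03,
       -0.0000e+00]), 'position': array([ 0.274, -0.561,  0.404]), 'orientation': array([-0.001,  0.974,  0.225, -0.   ]), 'wrist_force': array([-0.491, -0.254, -0.518]), 'torque': array([-0.045, -0.024,  0.003]), 'grasp_force': np.float64(0.0), 'opening': np.float64(0.086)}
side 53.701636661069365 322.46953946861544 202.24687579929648
[[-0.97  -0.244  0.01   0.5  ]
 [-0.168  0.636 -0.753  0.226]
 [ 0.177 -0.732 -0.658  1.478]
 [ 0.     0.     0.     1.   ]]
top 48.275089629588706 319.8086068880826 201.8317962776955
[[-0.018 -1.    -0.011 -0.015]
 [-0.989  0.019 -0.148  0.553]
 [ 0.148  0.008 -0.989  1.613]
 [ 0.     0.     0.     1.   ]]
wrist 60.80164370478358 321.4487996813778 196.6641458428546
[[ 0.44  -0.898 -0.001 -0.623]
 [-0.848 -0.416  0.328 -0.043]
 [-0.295 -0.143 -0.945  0.379]
 [ 0.     0.     0.     1.   ]]
```

View pics/side0.png

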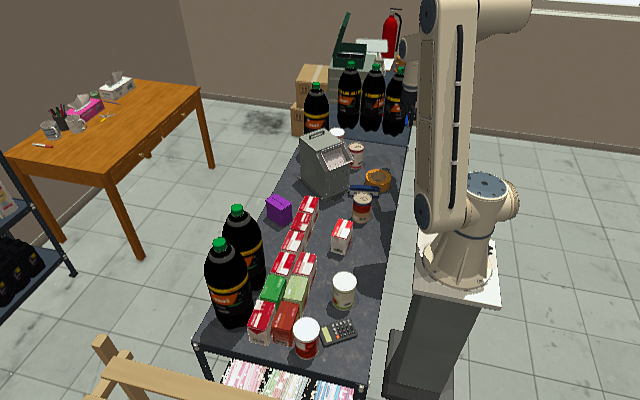

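View pics/top0.png

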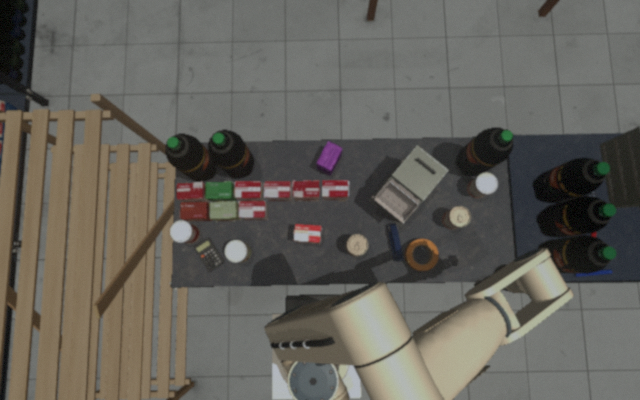

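Side view: the lone red/white carton is at about (342,236), the hopper at (325,165), and the purple box at (279,209). Top view: the lone carton is at (308,234) and the hopper at (410,185), with its mouth end toward (398,203). There is a tin at (357,244), another at (459,216), the stapler at (395,241) and the tape at (422,254).
Candidates in the top view: the fixed rows at (178–350,190) and (180–265,210), the purple box at (329,157), and the lone red/white carton at (308,234). I choose the last one.

```bash
python3 - <<'E'
import cv2, numpy as np
t=cv2.imread("pics/top0.png"); s=cv2.imread("pics/side0.png")
a=cv2.resize(t[140:270,285:465],None,fx=4.4,fy=4.4,interpolation=cv2.INTER_CUBIC)[:, :792]
b=cv2.resize(s[120:260,265:405],(560,560),interpolation=cv2.INTER_CUBIC)
cv2.imwrite("pics/topc.png",cv2.convertScaleAbs(a,alpha=1.5)); cv2.imwrite("pics/sidec.png",b)
E
```

```text
(no output)
```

View pics/topc.png

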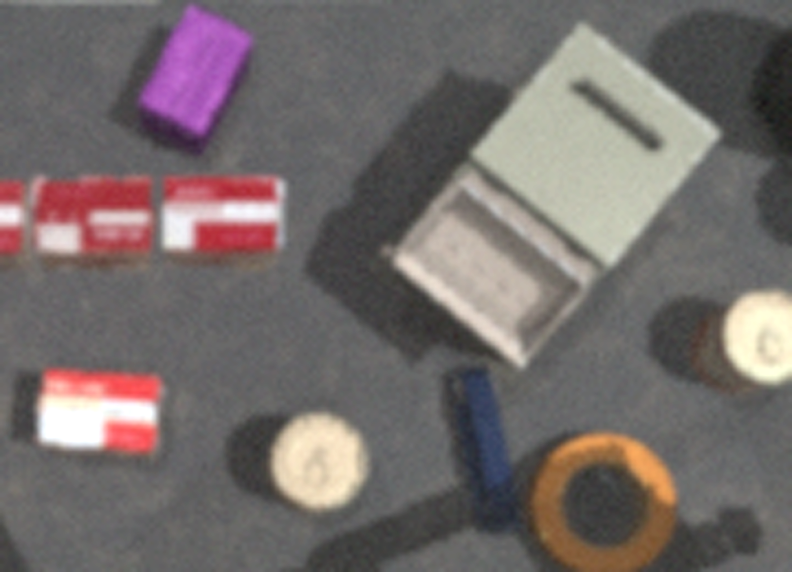

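View pics/sidec.png

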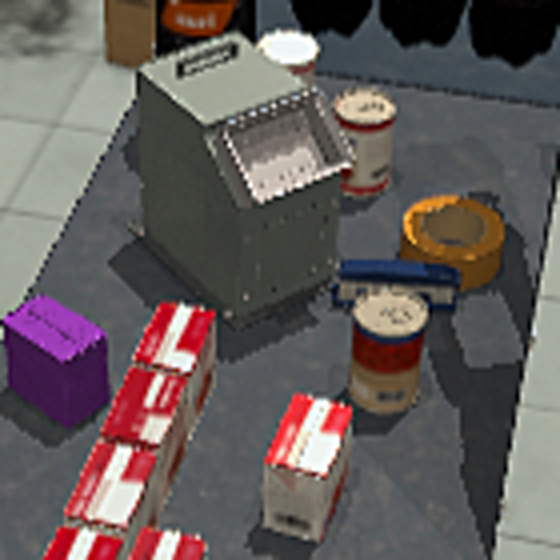

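The crop confirms the choice: the lone carton's lid has corners at about (40,370), (160,376), (157,452) and (38,447) in the crop. The hopper's roof corners are at about (582,22), (722,132), (605,268) and (470,158). Its mouth opens to the lower left, and the stapler and one tin are near its front.

```bash
cat > h.py <<'E'
import cv2, numpy as np
from rig import ctrl
def cam(n):
    d=ctrl.get_image(n); d["f"]=200/np.tan(np.radians(d["fovy"])/2); return d
def ray(d,uv,z):
    T=d["camera_from_world"]; R=T[:3,:3]; c=-R.T@T[:3,3]
    uv=np.atleast_2d(uv).astype(float)
    v=np.c_[(uv[:,0]-d["cx"])/d["f"],(uv[:,1]-d["cy"])/d["f"],np.ones(len(uv))]@R
    return c[:2]+v[:,:2]*((z-c[2])/v[:,2])[:,None]
def proj(d,P):
    T=d["camera_from_world"]; p=np.atleast_2d(P)@T[:3,:3].T+T[:3,3]
    return np.c_[d["cx"]+d["f"]*p[:,0]/p[:,2], d["cy"]+d["f"]*p[:,1]/p[:,2]]
E
python3 - <<'E'
from h import *
np.set_printoptions(precision=4,suppress=True)
d=cam("top"); s=cam("side")
k=lambda a:(np.array(a)+0.5)/4.4-0.5+np.array([285,140])
ks=lambda a:(np.array(a)+0.5)/4-0.5+np.array([265,120])
def rep(n,w):
    c=w.mean(0); e=np.roll(w,-1,0)-w
    print(n,c,np.linalg.norm(e,axis=1),np.degrees(np.arctan2(e[:,1],e[:,0])))
rep("carton top",ray(d,k([(40,370),(160,376),(157,452),(38,447)]),.094))
rep("carton side",ray(s,ks([(291,394),(353,404),(333,473),(265,460)]),.094))
rep("roof top",ray(d,k([(582,22),(722,132),(605,268),(470,158)]),.222))
rep("roof side",ray(s,ks([(238,30),(315,85),(207,125),(138,70)]),.222))
# refined: minAreaRect of masks
img=d["pixels"]; hsv=cv2.cvtColor(img,cv2.COLOR_RGB2HSV)
roi=img[215:252,288:330].astype(int); m=((roi.max(2)>130)).astype(np.uint8)
r=cv2.minAreaRect(cv2.findNonZero(m)); print(r); rep("carton mask",ray(d,cv2.boxPoints(r)+[288,215],.094))
roi=hsv[135:235,370:455]; rgb=img[135:235,370:455].astype(int)
m=((rgb[:,:,1]>115)&(rgb[:,:,1]>=rgb[:,:,0]+3)&(rgb[:,:,1]>rgb[:,:,2])).astype(np.uint8)
m=cv2.morphologyEx(m,cv2.MORPH_OPEN,np.ones((3,3)));print(m.sum())
c=max(cv2.findContours(m,0,2)[0],key=cv2.contourArea); r=cv2.minAreaRect(c); rep("roof mask",ray(d,cv2.boxPoints(r)+[370,135],.222))
for n,p,z in [("tin",(319,460),.111),("tinfar",(770,338),.11),("tape",(604,506),.048)]: print(n,ray(d,k(p),z))
print("stapler",ray(d,k([(465,372),(485,368),(512,525),(485,528)]),.05))
print("wall row",ray(d,k([(162,260),(285,258)]),.094),"purple",ray(d,k([(200,150)]),.09))
E
```

```text
carton top [0.4335 0.021 ] [0.0972 0.0613 0.0958 0.0622] [-93.952  176.706   86.5444  -2.0065]
carton side [0.435  0.0197] [0.0603 0.0939 0.0637 0.0921] [-178.589    89.6131   -0.3075  -92.532 ]
roof top [ 0.6176 -0.3608] [0.1338 0.1383 0.1297 0.1371] [-130.9413  137.5224   48.5588  -40.7513]
roof side [ 0.616  -0.3609] [0.1398 0.139  0.1299 0.1386] [ 140.1064   48.3758  -40.0724 -127.5193]
((18.789339065551758, 17.949237823486328), (25.93392562866211, 16.743057250976562), 4.085616588592529)
carton mask [0.434 0.022] [0.0595 0.0924 0.0594 0.0919] [ -4.6127 -95.1777 174.8984  84.8689]
0Traceback (most recent call last):
  File "<stdin>", line 20, in <module>
ValueError: max() iterable argument is empty
```

Carton: about (0.434, 0.021), yaw about −3°. Hopper: yaw about −41°, roof centre (0.617, −0.361). The sizes agree with those given. I'm moving now, and will take wrist pictures of the hopper on the way.

send_rows(plan="0 0 0.036 0.5 0.89 0.13 1;0 0 0.036 0.5 0.89 0.13 1;0 0 0.036 0.5 0.89 0.13 1;0 0 0.036 0.5 0.89 0.13 1;0 0 0.036 0.5 0.89 0.13 1;0 0 0.036 0.5 0.89 0.13 1;0 0 0.036 0.5 0.89 0.13 1;0 0 0 0 0 0 1", grip_force=80)

```text
clock: 1.25
position: [0.4508, -0.2475, 0.4507]
orientation: [0.0, 0.881, 0.474, 0.001]
wrist_force: [-0.5, -0.4, 0.4]
opening: 0.0852
grasp_force: 0.0
```

```bash
python3 - <<'E'
from h import *
import json
d=cam("wrist"); cv2.imwrite("pics/w1.png",d["pixels"][:,:,::-1])
np.savez("w1.npz",**{k:d[k] for k in d})
E
```

```text
(no output)
```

View pics/w1.png

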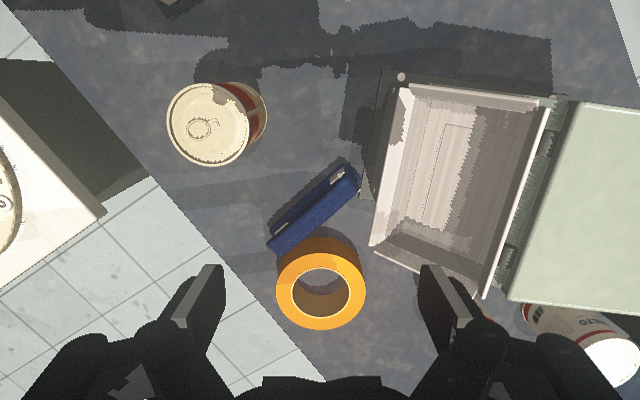

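The wrist picture shows the mouth: lip corners at about (400,86), (549,103), (484,298) and (371,246), and the roof front edge from (580,100) to (507,300). I'll crop it closer for the rim corners.

```bash
python3 - <<'E'
import cv2
a=cv2.imread("pics/w1.png")[60:310,350:600]
cv2.imwrite("pics/w1c.png",cv2.resize(a,(600,600),interpolation=cv2.INTER_CUBIC))
E
```

```text
(no output)
```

View pics/w1c.png

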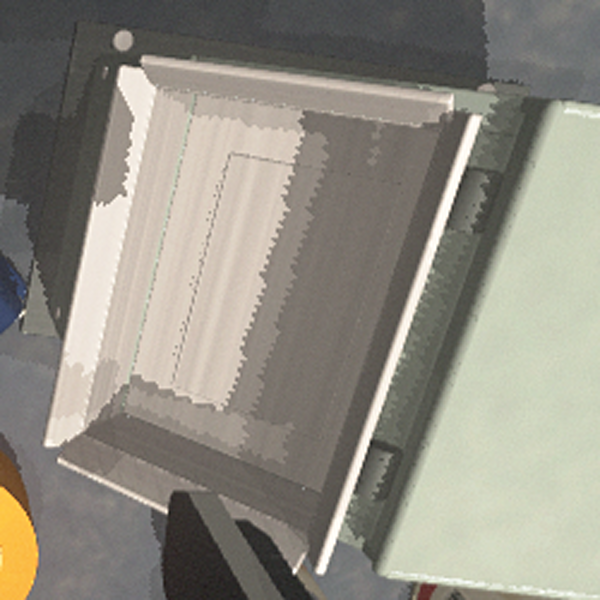

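Crop: the sill bend line runs from about (157,87) to (92,425), the outer lower lip from (119,66) to (45,446), the upper lip edge from (477,118) to (322,573), and the roof front edge from (552,100) to (380,575).

```bash
python3 - <<'E'
from h import *
np.set_printoptions(precision=4,suppress=True)
d=dict(np.load("w1.npz"))
k=lambda a:(np.array(a)+0.5)/2.4-0.5+np.array([350,60])
def rep(n,p,z):
    w=ray(d,k(p),z); e=w[1]-w[0]; print(n,w.mean(0),np.linalg.norm(e),np.degrees(np.arctan2(e[1],e[0])),w.tolist())
rep("sill",[(157,87),(92,425)],.1732)
rep("liplow",[(119,66),(45,446)],.173)
rep("lipup",[(477,118),(322,573)],.23)
rep("roof",[(552,100),(380,575)],.222)
rep("flange z=0 corner",[(75,25),(22,330)],.003)
# predict from roof estimate
for yaw in (-41,-40,-42):
    a=np.radians(yaw); X=np.array([np.cos(a),np.sin(a)]); print(yaw,"origin from roof ctr",np.array([.617,-.361])-X*.051)
s=cam("side"); t=cam("top")
# triangulate lip corners in side/top: residual check of sill ends
sill=ray(d,k([(157,87),(92,425)]),.1732)
P=np.c_[sill,[.1732]*2]; print("side px in crop",(proj(s,P)-[265,120])*4, "top crop",(proj(t,P)-[285,140])*4.4)
E
```

```text
sill [ 0.5101 -0.2632] 0.10811886307369467 -129.70909321434044 [[0.5446156859106395, -0.22164935114543816], [0.47553963432518226, -0.3048249945136237]]
liplow [ 0.4984 -0.2568] 0.1220812765524234 -130.80229034976432 [[0.5383190161092303, -0.21059637019718155], [0.4585449005047304, -0.30300810410683815]]
lipup [ 0.5504 -0.3025] 0.12149559145421784 -130.97523621747652 [[0.5902567813830261, -0.2566222919048615], [0.5105881400433381, -0.34835062084362706]]
roof [ 0.5675 -0.3155] 0.13133849611280066 -130.67669634474913 [[0.6102707559556152, -0.2657384548935268], [0.5246656379254475, -0.365345504484473]]
flange z=0 corner [ 0.5082 -0.2652] 0.15516807888033027 -130.71304410458816 [[0.5587828021173286, -0.20638197257675853], [0.4575711663501493, -0.32399718200455424]]
-41 origin from roof ctr [ 0.5785 -0.3275]
-40 origin from roof ctr [ 0.5779 -0.3282]
-42 origin from roof ctr [ 0.5791 -0.3269]
side px in crop [[256.6545 195.8337]
 [338.3995 160.6022]] top crop [[404.4533 252.0817]
 [516.0878 338.7445]]
```

Hopper: yaw −40.8°, origin (0.5786, −0.3267). The roof, flange and lip measurements agree to about 2 mm. The mouth centre is at about (0.529, −0.284, 0.197). Next I move above the carton.

send_rows(plan="0 0 0.042 -0.06 0.895 -0.1 1;0 0 0.042 -0.06 0.895 -0.1 1;0 0 0.042 -0.06 0.895 -0.1 1;0 0 0.042 -0.06 0.895 -0.1 1;0 0 0.042 -0.06 0.895 -0.1 1;0 0 0.042 -0.06 0.895 -0.1 1;0 0 0 0 0 0 1")

```text
clock: 2.28
position: [0.4312, 0.0195, 0.4197]
orientation: [-0.0, 0.727, 0.686, -0.0]
wrist_force: [-0.3, -0.1, -0.0]
opening: 0.0855
grasp_force: 0.0
```

```bash
python3 - <<'E'
from h import *
np.set_printoptions(precision=4,suppress=True)
d=cam("wrist"); cv2.imwrite("pics/w2.png",d["pixels"][:,:,::-1])
np.savez("w2.npz",**{k:d[k] for k in d})
c=np.array([.434,.021]);a=np.radians(-3);X=np.array([np.cos(a),np.sin(a)]);Y=np.array([-X[1],X[0]])
P=[[*(c+X*i*.031+Y*j*.049),.094] for i,j in ((1,1),(1,-1),(-1,-1),(-1,1))]
print(proj(d,P))
E
```

```text
[[362.4942 121.2017]
 [358.9634 227.1806]
 [293.076  227.4766]
 [289.2808 121.6023]]
```

View pics/w2.png

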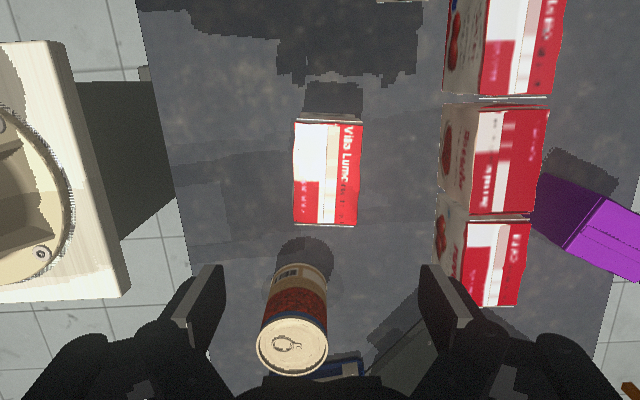

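The wrist view shows the lone carton's lid with corners at about (293,120), (362,122), (357,227) and (296,226). The predicted corners are within 3–4 px, so I'm descending and gripping near the top.

send_rows(plan="0 0 0 0.02 0.01 -0.92 1;0 0 0 0.02 0.01 -0.92 1;0 0 0 0.02 0.01 -0.92 1;0 0 0 0.01 0 -0.92 1;0 0 0 0 0 0 1;0 0 0 0 0 0 -1;0 0 0 0 0 0 -1;0 0 0 0 0 0 -1;0 0 0 0 0 0 -1;0 0 0 0 0 0 -1", grip_force=90)

```text
clock: 3.58
position: [0.4356, 0.0196, 0.2383]
orientation: [0.001, 0.728, 0.685, 0.001]
wrist_force: [-3.5, -4.5, 7.6]
opening: 0.0609
grasp_force: 96.8
```

send_rows(plan="0 0 0 0 0 0.5 -1;0 0 0 0 0 0.95 -1;0 0 0 0 0 0.95 -1;0 0 0 0 0 0.95 -1;0 0 -0.0622 -0.183 -0.734 0.2 -1;0 0 -0.0622 -0.183 -0.734 0.2 -1;0 0 -0.0622 -0.183 -0.734 0.2 -1;0 0 -0.0622 -0.183 -0.734 0.2 -1;0 0 -0.0622 -0.183 -0.734 0.2 -1;0 0 0 0 0 0 -1")

```text
clock: 4.82
position: [0.3883, -0.1652, 0.4556]
orientation: [0.001, 0.91, 0.414, 0.001]
wrist_force: [0.2, 1.1, -5.6]
opening: 0.0612
grasp_force: 101.8
```

send_rows(plan="-0.0544 -0.0631 0 0 0 0 -1;-0.0544 -0.0631 0 0 0 0 -1;-0.0544 -0.0631 0 0 0 0 -1;-0.0544 -0.0631 0 0 0 0 -1;0 0 0 0 0 0 -1;0 0 0 0 0 0 -1")

```text
clock: 5.58
position: [0.3889, -0.1631, 0.4537]
orientation: [0.309, 0.855, 0.391, 0.141]
wrist_force: [-0.1, 0.3, -6.7]
opening: 0.061
grasp_force: 102.1
```

```bash
cat >> h.py <<'E'
from scipy.spatial.transform import Rotation as Ro
yaw=np.radians(-40.8); c_,s_=np.cos(yaw),np.sin(yaw)
H=np.array([[c_,-s_,0],[s_,c_,0],[0,0,1]]); M=np.array([.529,-.2839,.197])
AX=H@[.643,0,-.766]; SL=H@[.766,0,.643]; YH=H@[0,1,0]
def where(s,L):
    """point L ahead of TCP in mouth frame: slope, y_h, depth (mm); tool rotation error wanted-vs-now as rows"""
    q=s["orientation"]; R=Ro.from_quat([q[1],q[2],q[3],q[0]])
    p=s["position"]+R.as_matrix()[:,2]*L-M
    W=np.c_[np.cross(SL,AX),SL,AX]
    e=(Ro.from_matrix(W)*R.inv()).as_rotvec()
    print("slope,y,depth mm",np.round([p@SL*1e3,p@YH*1e3,p@AX*1e3],1),"rot err deg",np.round(np.degrees(e),2),"row units",np.round(np.degrees(e)/120,4),
      "force slope,y,ax",np.round([s["wrist_force"]@v for v in (SL,YH,AX)],1),"q",np.round(s["q"],2))
def row(sl,y,ax): # mm -> row units
    print("row",np.round((sl*SL+y*YH+ax*AX)/50,3))
E
python3 - <<'E'
from h import *
s=ctrl.sense(); where(s,.2383); row(0,0,10);row(10,0,0);row(0,10,0)
d=cam("wrist"); cv2.imwrite("pics/w3.png",d["pixels"][:,:,::-1])
E
```

```text
slope,y,depth mm [ 22.2  -0.2 -77.2] rot err deg [-0.18 -0.21  0.01] row units [-0.0015 -0.0018  0.0001] force slope,y,ax [-4.5  0.2  5. ] q [-0.3  -0.17  2.2  -0.54  0.53  0.8 ]
row [ 0.097 -0.084 -0.153]
row [ 0.116 -0.1    0.129]
row [0.131 0.151 0.   ]
```

View pics/w3.png

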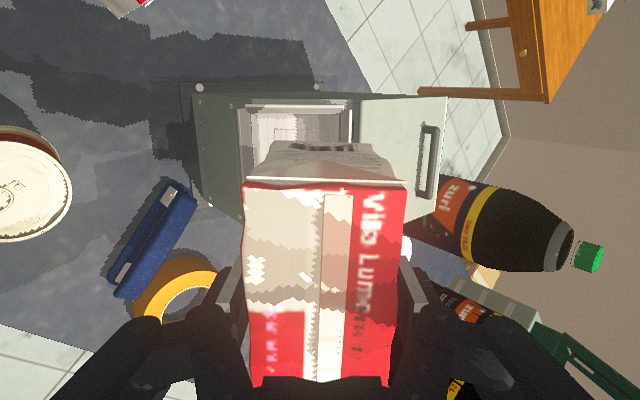

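The carton is held straight with the mouth visible beyond it, around (300,125) with lip edges near (240,108) and (352,98). I'll line up on the axis and stop just short of the rim to check the fit.

send_rows(plan="-0.0015 -0.0018 0 -0.278 0.24 -0.31 -1;0 0 0 0.276 -0.239 -0.436 -1;0 0 0 0.276 -0.239 -0.436 -1;0 0 0 0 0 0 -1;0 0 0 0 0 0 -1")

```text
clock: 6.25
position: [0.4031, -0.1756, 0.3949]
orientation: [0.313, 0.854, 0.391, 0.143]
wrist_force: [0.8, 0.7, -6.3]
opening: 0.061
grasp_force: 101.8
```

```bash
python3 - <<'E'
from h import *
s=ctrl.sense(); where(s,.2383)
d=cam("wrist"); t=cam("side")
a=cv2.resize(d["pixels"][70:220,180:440],(780,450)); b=cv2.resize(t["pixels"][110:200,280:410],(780,540))
a[:3]=0
cv2.imwrite("pics/w4.png",a[:,:,::-1]); cv2.imwrite("pics/s4.png",b[:,:,::-1])
# predicted rim corners in wrist crop
P=np.array([M+i*.037*SL+j*.056*YH for i,j in ((-1,1),(1,1),(1,-1),(-1,-1))])
print("rim in crop",((proj(d,P)-[180,70])*3).round(0).tolist())
E
```

```text
slope,y,depth mm [  0.9  -0.5 -20. ] rot err deg [0.14 0.15 0.05] row units [0.0011 0.0013 0.0004] force slope,y,ax [-4.   1.1  4.9] q [-0.32 -0.05  2.25 -0.74  0.37  1.02]
rim in crop [[258.0, 161.0], [596.0, 161.0], [572.0, 607.0], [281.0, 607.0]]
```

View pics/w4.png

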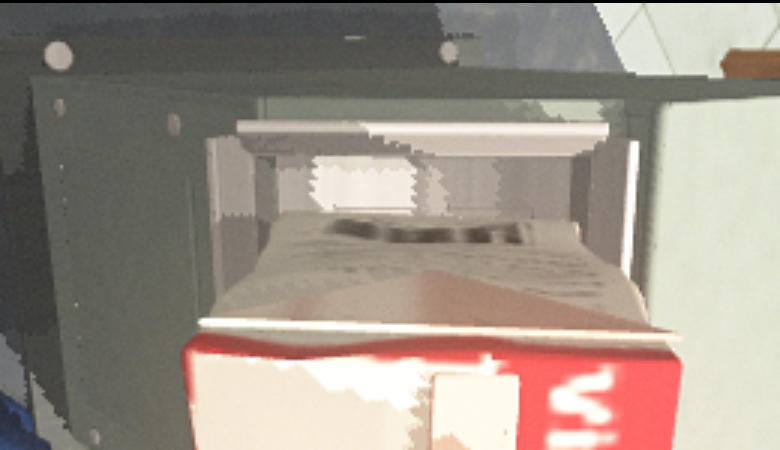

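The crop shows the rim bend corners at about (255,155) and (592,155), within 2 px of the prediction. The carton's leading edge, (275,212) to (578,228), is centred between the collar sides. I'm inserting as far as just before the flap.

send_rows(plan="0 0 0 0.134 -0.116 -0.243 -1;0 0 0 0.134 -0.116 -0.243 -1;0 0 0 0.134 -0.116 -0.243 -1;0 0 0 0 0 0 -1")

```text
clock: 6.85
position: [0.4231, -0.1928, 0.3582]
orientation: [0.313, 0.854, 0.391, 0.143]
wrist_force: [-0.4, -0.7, -5.9]
opening: 0.0611
grasp_force: 101.8
```

```bash
python3 -c "
from h import *
where(ctrl.sense(),.2383)"
```

```text
slope,y,depth mm [-2.3 -0.1 25. ] rot err deg [ 0.17  0.18 -0.03] row units [ 0.0014  0.0015 -0.0002] force slope,y,ax [-3.7 -0.8  4.6] q [-0.35  0.06  2.25 -0.95  0.29  1.22]
```

send_rows(plan="0 0 0 0.097 -0.084 -0.153 -1;0 0 0 0.097 -0.084 -0.153 -1;0 0 0 0.097 -0.084 -0.153 -1;0 0 0 0 0 0 -1")

```text
clock: 7.35
position: [0.4373, -0.2048, 0.3352]
orientation: [0.313, 0.853, 0.392, 0.143]
wrist_force: [-0.1, 1.4, -10.2]
opening: 0.0606
grasp_force: 101.0
```

```bash
python3 - <<'E'
from h import *
where(ctrl.sense(),.2383)
d=cam("wrist"); cv2.imwrite("pics/w5.png",d["pixels"][:,:,::-1])
E
```

```text
slope,y,depth mm [-3.   0.2 54.6] rot err deg [ 0.16  0.17 -0.11] row units [ 0.0013  0.0014 -0.0009] force slope,y,ax [-7.3  0.9  7.2] q [-0.36  0.13  2.23 -1.13  0.24  1.39]
```

View pics/w5.png

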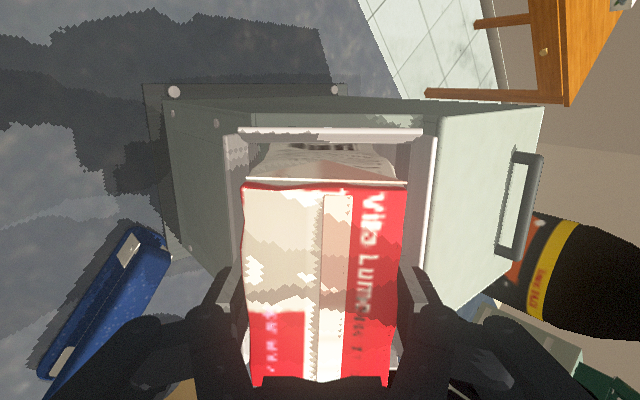

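The carton is part way in, with its lid about (245–400,185). The fingertips are still short of the lips, at about (240,270) and (402,265). q4 is nearing its limit, so I'll go a few mm further, release, and push later with a less tilted tool.

send_rows(plan="0 0 0 0.058 -0.05 -0.092 -1;0 0 0 0 0 0 -1")

```text
clock: 7.65
position: [0.4402, -0.2074, 0.3308]
orientation: [0.313, 0.853, 0.391, 0.144]
wrist_force: [-1.3, 4.3, -8.5]
opening: 0.061
grasp_force: 101.7
```

```bash
python3 -c "
from h import *
where(ctrl.sense(),.2383)"
```

```text
slope,y,depth mm [-2.8  0.1 60.5] rot err deg [ 0.15  0.2  -0.07] row units [ 0.0012  0.0017 -0.0006] force slope,y,ax [-8.4  2.4  4.1] q [-0.37  0.14  2.23 -1.17  0.24  1.43]
```

send_rows(plan="0 0 0 0 0 0 1;0 0 0 0 0 0 1;0 0 0 0 0 0 1;0 0 0 0 0 0 1;0 0 0 -0.097 0.084 0.153 1;0 0 0 -0.195 0.168 0.306 1;0 0 0 -0.195 0.168 0.306 1;0 0 0 -0.195 0.168 0.306 1;0 0 0 0 0 0 1")

```text
clock: 8.78
position: [0.4064, -0.1783, 0.3852]
orientation: [0.314, 0.853, 0.391, 0.144]
wrist_force: [1.1, 0.1, -0.1]
opening: 0.0859
grasp_force: 0.0
```

```bash
python3 - <<'E'
from h import *
s=ctrl.sense();where(s,.160)
d=cam("wrist"); a=d["pixels"]; np.savez("w6.npz",**d)
b=cam("side"); cv2.imwrite("pics/w6.png",np.hstack([a[60:360,150:550],cv2.resize(b["pixels"][110:200,290:410],(400,300))])[:,:,::-1])
for dep in (-40,-34,-20,0):
  P=[M+i*.031*SL-.0035*SL+j*.049*YH+dep/1000*AX for i,j in ((-1,1),(1,1))]
  print(dep,(proj(d,P)-[150,60]).round(0).tolist())
E
```

```text
slope,y,depth mm [ -1.8   0.1 -88.2] rot err deg [ 0.19  0.35 -0.03] row units [ 0.0016  0.0029 -0.0003] force slope,y,ax [0.5 0.8 0.6] q [-0.32 -0.03  2.25 -0.8   0.35  1.07]
-40 [[112.0, 90.0], [230.0, 90.0]]
-34 [[113.0, 88.0], [228.0, 88.0]]
-20 [[117.0, 83.0], [224.0, 83.0]]
0 [[122.0, 78.0], [219.0, 78.0]]
```

View pics/w6.png

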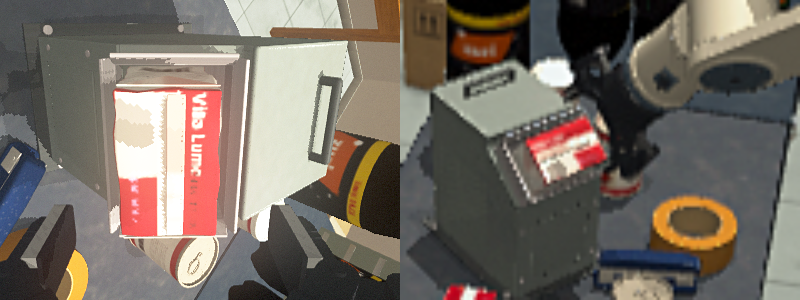

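The carton now stays nipped in the collar, its rear edge at crop (115–222,90), which is about 22 mm outside the rim. I'll close the fingers, make the tool more upright and line up behind it. I've used up my picture allowance (one over), so from here I rely on numbers only.

send_rows(plan="0.0381 0.0442 0 0.238 -0.205 0.264 -1;0.0381 0.0442 0 0.238 -0.205 0.264 -1;0 0 0 0 0 0 -1;0 0 0 0 0 0 -1;0 0 0 0 0 0 -1;0 0 0 0 0 0 -1")

```text
clock: 9.62
position: [0.4261, -0.1974, 0.4063]
orientation: [0.224, 0.882, 0.402, 0.097]
wrist_force: [1.2, -0.0, -0.1]
opening: -0.0003
grasp_force: 0.0
```

```bash
python3 -c "
from h import *
where(ctrl.sense(),.173)"
```

```text
slope,y,depth mm [ -3.5  -3.5 -77.3] rot err deg [-7.31 -9.15  0.39] row units [-0.0609 -0.0762  0.0033] force slope,y,ax [0.6 0.8 0.7] q [-0.38  0.    2.11 -0.31  0.58  0.56]
```

send_rows(plan="0 0 0 0.241 -0.115 -0.306 -1;0 0 0 0.195 -0.168 -0.306 -1;0 0 0 0.097 -0.084 -0.153 -1;0 0 0 0.097 -0.084 -0.153 -1;0 0 0 0 0 0 -1")

```text
clock: 10.25
position: [0.4581, -0.2203, 0.3608]
orientation: [0.224, 0.882, 0.402, 0.098]
wrist_force: [-0.6, -0.6, -0.6]
opening: 0.0002
grasp_force: 0.0
```

```bash
python3 -c "
from h import *
where(ctrl.sense(),.173)"
```

```text
slope,y,depth mm [ -2.8   0.1 -17.3] rot err deg [-7.34 -9.14  0.4 ] row units [-0.0611 -0.0761  0.0034] force slope,y,ax [-0.4 -0.9  0.4] q [-0.4   0.13  2.09 -0.35  0.47  0.59]
```

send_rows(plan="0 0 0 0.097 -0.084 -0.153 -1;0 0 0 0.097 -0.084 -0.153 -1;0 0 0 0 0 0 -1")

```text
clock: 10.62
position: [0.4677, -0.2288, 0.3446]
orientation: [0.224, 0.883, 0.402, 0.097]
wrist_force: [-0.9, 0.3, -0.7]
opening: -0.0
grasp_force: 0.0
```

```bash
python3 - <<'E'
from h import *
where(ctrl.sense(),.173)
s=cam("side"); p=s["pixels"][110:200,290:410].astype(int)
print("red px at mouth",((p[25:70,28:70,0]>150)&(p[25:70,28:70,1]<90)).sum())
E
```

```text
slope,y,depth mm [-3.6 -0.1  3.2] rot err deg [-7.39 -9.22  0.42] row units [-0.0615 -0.0768  0.0035] force slope,y,ax [-1.1 -0.4 -0. ] q [-0.41  0.18  2.08 -0.36  0.44  0.6 ]
red px at mouth 0
```

```bash
python3 - <<'E'
from h import *
d=cam("wrist"); w6=dict(np.load("w6.npz"))
for n,im in (("before",w6),("now",d)):
    P=np.array([M+i*.037*SL+j*.056*YH for i,j in ((-1,1),(1,1),(1,-1),(-1,-1))]); q=proj(im,P)
    m=np.zeros((400,640),np.uint8); cv2.fillPoly(m,[q.round().astype(np.int32)],1)
    p=im["pixels"].astype(int); hs=cv2.cvtColor(im["pixels"],cv2.COLOR_RGB2HSV)
    red=((p[:,:,0]-p[:,:,1]>70)&(p[:,:,0]-p[:,:,2]>70)&(m>0)); ys,xs=np.nonzero(red)
    print(n,q.round().tolist(),"area",m.sum(),"red",red.sum(),(xs.min(),xs.max(),ys.min(),ys.max()) if len(xs) else "", "mean rgb",p[m>0].mean(0).round())
    g=p[int(q[0][1]):400:16,int(q[0][0]):int(q[1][0]):14]; print("\n".join(" ".join("%02x%02x%02x"%tuple(v) for v in r) for r in g[:10]))
E
```

```text
before [[267.0, 127.0], [385.0, 127.0], [375.0, 280.0], [275.0, 281.0]] area 16995 red 5427 (np.int64(268), np.int64(371), np.int64(147), np.int64(281)) mean rgb [229. 175. 165.]
80776f 8b8377 9c9280 928679 9b8c7b 98857a 95877c 86796e 77695f
6e645c b29d8c baa592 b8a38d ae8a78 af8874 aa826f e6dec3 7c6760
ffffff fffffd fffffd fffffe fffbed fe6a64 ff837d ff6262 8a7268
f8edda f7edd6 f8efdc fffffb fffbee fe6d66 fffffc ff6866 8f7167
e7dcbf eddec2 efe0c6 f9f1dd fff6e4 fb6f66 fe6d67 ff6f6c a5887a
fffdf5 fffffd eeddc1 fffffd fff5e4 fb6f67 ffc0b2 ff7171 9f8378
fdf3e2 fffef9 fffefb fffffd fff5e3 fb7069 fe9c90 ff6c68 a08378
938477 fff6fa fc8278 fffffd fffffc fa6e66 fe6c67 ff6d68 9c8175
8e7f6e f6675f fb7165 fffffe fffcf1 fd706a fd6964 ff6a65 9d837b
e6dbcc f76f69 fa6560 ffffff fffffe fc6963 fd6a62 ff706e 9a817a
now [[247.0, 148.0], [426.0, 156.0], [403.0, 377.0], [262.0, 354.0]] area 34597 red 0  mean rgb [133. 127. 121.]
e1d8c6 8c827e e7ddd0 f7efe7 e7ddcf d9cabc ddd1c1 c8baac c8bcaf c4b6ab c0b6ab c7b7ac c5b9af
f8f1e7 8b8079 f9f2ea f5eee4 f6efe4 f7f1e7 f7efe7 c5b8ae a89e95 a29890 8f877d 90877f 928a81
9c938a 90877f c6b7ac f6f0e7 f6efe7 f6efe6 f6ede4 bfb5aa a89a94 a1978d 918a82 918a84 79726a
a99f93 8c847b afa498 ece1d8 ebe4d9 f4eee5 f6efe5 c2b7ab ada197 a5998d 8c847b 90877e 6c6762
a79d93 887f7a b3a89e ada497 ebe4d9 ede3dc ece3db b1a69b 968c85 a79b91 88807b 8e8780 69655c
a69b92 867e75 b4a99d 92897f eae3d8 ebe1d8 ede3db aca498 928c80 a59992 8b827c 8c867d 68635d
a59a90 867f77 b0ad9d d8cbbe dbcec1 ece3db ebe2da a99f95 a69d91 a59a8f 8b867d 8c847b 716c63
e5ddcd beb2a8 c5ccb8 e3dacc a29a8e 7e7770 7c7a71 878278 a59b93 a29a91 878078 8c8579 75726b
e5ded2 bcb0a6 ccceba ece0d2 403e37 756f6a 77706a 3e3e3a a0978d 8c8279 867e76 908882 706b62
e2d8ca ccc0b5 ded3c5 3c3a36 363833 6f6c64 6e6b61 353632 a09689 9b9287 837b74 928880 736965
```

There is no contact force and no red left in the mouth; the colours look like the bare flap as first seen. I'll withdraw and check by blob comparison that the carton isn't anywhere outside and nothing else moved.

send_rows(plan="0 0 0 -0.39 0.336 0.612 -1;0 0 0 -0.39 0.336 0.612 -1;0 0 0 -0.39 0.336 0.612 -1;0 0 0 -0.5 0.4 0.2 -1;0 0 0 -0.5 0.4 0.2 -1;0 0 0 0 0 0 -1;0 0 0 0 0 0 -1")

```text
clock: 11.6
position: [0.3594, -0.1382, 0.4577]
orientation: [0.224, 0.882, 0.402, 0.098]
wrist_force: [0.2, 0.2, 0.0]
opening: -0.0001
grasp_force: 0.0
```

```bash
python3 - <<'E'
from h import *
print(ctrl.sense()["position"].round(3))
for n in ("side","top"):
    a=cv2.imread(f"pics/{n}0.png"); d=cam(n); b=d["pixels"][:,:,::-1].copy(); cv2.imwrite(f"pics/{n}_end.png",b)
    for k,im in (("before",a),("after",b)):
        i=im.astype(int); m=((i[:,:,2]-i[:,:,1]>70)&(i[:,:,2]-i[:,:,0]>70)).astype(np.uint8)
        N,_,st,c=cv2.connectedComponentsWithStats(cv2.dilate(m,np.ones((3,3))))
        print(n,k,[(*c[j].round().astype(int).tolist(),int(st[j,4])) for j in range(1,N) if st[j,4]>40])
    df=(np.abs(cv2.GaussianBlur(a,(5,5),0).astype(int)-cv2.GaussianBlur(b,(5,5),0)).max(2)>35).astype(np.uint8)
    N,_,st,c=cv2.connectedComponentsWithStats(df); print(" diff",[tuple(st[j].tolist()) for j in range(1,N) if st[j,4]>25])
    # mouth colours: same as at start?
    P=np.array([M+i*.033*SL+j*.05*YH for i,j in ((-1,1),(1,1),(1,-1),(-1,-1))]); q=proj(d,P).round().astype(np.int32)
    mm=np.zeros((400,640),np.uint8); cv2.fillPoly(mm,[q],1); print(" mouth mean before/after",a[mm>0].mean(0).round(),b[mm>0].mean(0).round(),"absdiff",np.abs(a.astype(int)-b)[mm>0].mean().round(1))
E
```

```text
[ 0.359 -0.138  0.458]
side before [(390, 36, 557), (346, 100, 98), (82, 107, 195), (378, 104, 63), (396, 109, 67), (314, 124, 144), (48, 146, 47), (371, 172, 77), (295, 238, 1492), (364, 207, 63), (337, 227, 169), (349, 224, 87), (311, 258, 101), (248, 261, 70), (224, 299, 216), (273, 316, 1313), (306, 349, 234)]
side after [(390, 36, 556), (346, 100, 95), (82, 108, 187), (315, 124, 143), (48, 146, 46), (378, 176, 275), (295, 238, 1490), (363, 207, 61), (311, 258, 101), (248, 261, 67), (224, 299, 213), (273, 316, 1315), (306, 349, 218)]
 diff [(419, 0, 17, 35, 503), (437, 0, 40, 4, 134), (447, 0, 85, 14, 557), (594, 0, 14, 2, 26), (583, 3, 51, 15, 579), (439, 7, 38, 51, 1427), (369, 12, 270, 121, 6610), (566, 37, 63, 52, 2536), (421, 39, 11, 9, 46), (438, 62, 15, 19, 208), (436, 86, 17, 44, 643), (578, 88, 43, 53, 283), (422, 115, 9, 6, 28), (357, 125, 27, 28, 477), (413, 126, 164, 121, 9615), (367, 169, 31, 34, 314), (373, 201, 7, 8, 45), (331, 218, 48, 54, 985), (381, 226, 9, 31, 134), (443, 226, 39, 31, 857), (413, 245, 23, 43, 482), (328, 253, 12, 7, 45), (440, 276, 16, 10, 98),
[... 224 characters left out ...]
0), (189, 194, 144), (338, 193, 112), (251, 194, 113), (309, 227, 166), (314, 239, 96)]
top after [(252, 184, 85), (339, 182, 72), (308, 185, 88), (189, 194, 116), (338, 193, 112), (251, 194, 108)]
 diff [(293, 224, 29, 20, 525), (347, 232, 29, 22, 311), (406, 241, 34, 32, 472), (266, 244, 108, 156, 6298), (476, 248, 91, 81, 2107), (409, 281, 84, 62, 687), (505, 283, 49, 42, 596), (353, 288, 56, 75, 2744), (365, 291, 208, 109, 7744), (486, 298, 14, 10, 36), (331, 300, 21, 13, 172), (503, 313, 8, 21, 40), (223, 333, 75, 67, 2866), (302, 344, 8, 6, 28), (354, 355, 11, 23, 107), (342, 365, 12, 26, 218), (481, 366, 8, 6, 27)]
 mouth mean before/after [ 99. 105. 111.] [ 97. 103. 109.] absdiff 2.5
```

```bash
python3 -c "
from rig import ctrl
print(ctrl.close_job())"
```

```text
the job is handed in; nothing more can be done
None
```

The tomato carton is in the grey hopper with the flap shut, handed in at about 12 s: the mouth looks as it did at the start, and the tins and other things show no sign of having moved (pixel checks; no final picture viewed, and I had viewed 11 pictures against the limit of 10).

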